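# Load the carrier dryer behind its lever-lock switch

### The arm

A 6-joint arm with a two-finger parallel gripper is mounted at the origin on the work surface. World frame = base frame: x ahead of the robot, y to its left, z up, the work surface at z = 0. Lengths are in m, angles in rad, forces in N, time in s.
With the tool pointing down it reaches from about 0.2 to 0.875 m from the base axis. Payload 3.4 kg.
Tool frame: the origin (TCP) lies at the very end of the fingers, on their centre line; the grasp point (between the pads) lies 19 mm behind it; x points along the fingers, z is the direction in which the jaws open and shut, and the axes are right-handed (so a half turn about x gives the same grasp; the last joint's range is limited). The gripper opens to 94 mm and grips with 3 to 60 N. Pads are 16 mm wide; open, the fingers measure 119 mm over their backs; the gripper's body (75 mm by 177 mm) begins 78 mm behind the grasp point.
Start: joints at [-1.314, 0.276, 1.505, -0, 1.361, -0.121], TCP at [0.212, -0.534, 0.205] pointing down, gripper open.
Joint ranges: [-2.89, 2.89], [-0.75, 2.08], [0.22, 2.7], [-1.18, 4.32], [0.11, 2.71], [-2.7, 2.7]. Speed limits (rad/s): [2.57, 2.57, 3.14, 3.14, 3.14, 3.14].

### API

Orientations are given as a unit quaternion [w, x, y, z].
In Python, from workcell import r gives the robot as it stands.
- The arm moves only by the tool step_arm, never from a script. Its argument "targets" is a list of rows, each a list of 7 numbers: the turn, a rotation vector about the tool's x, y, z in units of 360 degrees (1.0 is 360 degrees), then the shift along the tool's x, y, z in units of 0.5 m (1.0 is 0.5 m), then the gripper command: -1 is shut, 1 is fully open, values between are in proportion. In form: [[wx, wy, wz, tx, ty, tz, grip], ...]. A call has 1 to 10 rows; each row is the pose to reach, as a shift and turn from the pose commanded when the call began, along the tool's axes at that moment, turning the shorter way round; what a row does not reach only later rows make up. A row lasts 1/8 s, in which the tool goes at most 62.5 mm and 10.7 degrees, less where a joint would pass 70% of its speed; a pose out of reach is approached as far as the arm can. A call with a number of a shift or a turn outside -1 to 1 is refused whole. A call with a gripper value outside its range is refused whole. The fingers move at their own pace and stop on an object; "newtons" is the grip in N (left out, the last holds). Time passes only in rows, so rows that repeat a pose let the fingers close. It gives the time, the measured TCP pose, the force and the opening at its end, in the units of the state.
- r.read_state(): the state, without advancing time (a new reading comes with each control period).
- r.read_camera(name): name is "scene" or "top" or "wrist"; returns the picture (420x560x3 uint8, blue, green, red); there is no depth.
- r.camera_info(name): a dict with "mtx" (3x3 intrinsics, pixels), "extrinsics" (4x4, takes a point from camera to world coordinates). Camera axes: x right, y up, looking along -z (the intrinsics and any distortion apply to the point x, -y, -z); pixel columns grow to the right and rows downward; lengths in m; the calibration is good to about 2 mm. A picture is of the moment at which its call begins: read the wrist's pose just before it. camera_info takes no time and is no camera call; for the wrist camera it gives the pose at the moment of the call.
- r.job_done(): hands the job in, once; it reports no verdict.
The state is a dict: "t": time; "joint_pos": joint angles; "qvel": joint speeds; "tau": joint torques, N m; "tcp_pos": TCP position; "tool_rot": TCP orientation; "ft_force": force on the tool from outside, world axes, zero at the start; "wrist_torque": the same for the moment, N m; "grip_width": finger opening in m.
Only numpy, scipy, OpenCV 4.12 (cv2) and the standard library are available. Lean on these libraries where they do the work, as an engineer would, in place of code of your own. Each camera call takes 0.05 s, during which the arm holds its last target. There are 200 camera calls.

### The job

Switch the blower off at its locking toggle (raise the collar, swing the lever over towards the robot and let the collar drop back), then lean every sample carrier that lies on the table on the drying stand: short end down and fully on the ledge, upright and flat against the slope, side by side. With all of them in place, switch the blower on again in the same way, and leave the other things on the bench where they are.

Things in the scene. Friction and masses are not known exactly. Their poses are not given: they have to be found in the camera images.
- lever (a joint): lever of the locking toggle, rad: 0 = ON, leaning 0.4 rad from upright to the switch box's +x (away from the robot); 0.8 = OFF, leaning 0.4 rad to -x (towards the robot). Turns about the box's y axis through pivot, with light friction (1 N at the collar), and stays where left. Locked (0.05 rad of play) unless the collar is raised.
- collar (a joint): how far the collar is raised along the lever, m: 0 = down (locked), 0.018 = fully up. A spring pulls it down (2 N at 0, 5 N at 15 mm). Its pins clear the locking ridge when it is raised 12 mm or more; keep it raised until the lever has reached the other end. Let go there, it springs down and locks.
- pivot (a point): point on the lever's turning axis, at the middle of the switch box (fixed grey box 110 x 110 mm, 55 mm high, left or right of the table's middle), 50 mm above the table. Axes of the box: y along the turning axis, x roughly away from the robot, z up. A white bar on the lid marks ON (+x side), a white ring OFF (-x side).
- collar_grip (a point): grip point, on the axis of the toggle's black ribbed collar (34 mm diameter, around the steel lever), 90 mm from pivot along the lever with the collar down. The ribbed part runs from 31 mm below this point (there a steel flange, 50 mm diameter) to 20 mm above; the lever's end is 36 mm above (collar down). z axis: along the lever, away from the pivot.
- backstop: sloped backstop of the drying stand: fixed grey panel 380 mm wide, sloping up at 40 deg from level, facing the robot, a steel ledge along its foot. Origin: middle of the inner corner of panel face and ledge, 22 mm above the table. x: up the slope (panel ends at 85 mm); y: along the ledge; z: out of the face (up, to the robot). Ledge: stands out 22 mm, 8 mm thick. Behind: a blower 88 mm high.
- plate1: flat aluminium sample carrier 110 x 50 x 10 mm, 150 g, with a dark round sample spot in the middle of both faces; both faces and both ends are alike. Origin: its centre. x: along its 110 mm, y: along its 50 mm, z: through its thickness. At first lies flat on the table between robot and stand; may be absent.
- plate2: flat aluminium sample carrier 110 x 50 x 10 mm, 150 g, with a dark round sample spot in the middle of both faces; both faces and both ends are alike. Origin: its centre. x: along its 110 mm, y: along its 50 mm, z: through its thickness. At first lies flat on the table between robot and stand; may be absent.
- plate3: flat aluminium sample carrier 110 x 50 x 10 mm, 150 g, with a dark round sample spot in the middle of both faces; both faces and both ends are alike. Origin: its centre. x: along its 110 mm, y: along its 50 mm, z: through its thickness. At first lies flat on the table between robot and stand; may be absent.
- plate4: flat aluminium sample carrier 110 x 50 x 10 mm, 150 g, with a dark round sample spot in the middle of both faces; both faces and both ends are alike. Origin: its centre. x: along its 110 mm, y: along its 50 mm, z: through its thickness. At first lies flat on the table between robot and stand; may be absent.
- canister1: bystander: grey screw-lid canister, 72 mm diameter, 150 mm high; origin under its middle
- canister2: bystander: second grey canister, 72 mm diameter, 150 mm high; origin under its middle
- beaker: bystander: glass beaker, 68 mm diameter, 85 mm high; origin under its middle
- mouse: bystander: black computer mouse 100 x 58 x 34 mm on a yellow mat; origin under its middle
- jar: bystander: low jar, 60 mm diameter, 60 mm high; origin under its middle
There are look-alikes about, which are no part of the job. Leave any purple look-alike of the plate1 alone.

How it is judged:
On the way, in this order (a step that is already met when the one before it is completed fails the run):
1. the toggle is off, its collar down (value of joint lever above 0.7 rad and value of joint collar below 0.004 m), for 0.2 s.
2. with the blower off, every carrier leans on the stand (angle between the z axis of each of plate1, plate2, plate3, plate4 and the z axis of backstop, either way round below 0.14 rad and angle between the x axis of each of plate1, plate2, plate3, plate4 and the x axis of backstop, either way round below 0.26 rad and x of plate1 in the frame of backstop between 0.045 and 0.066 m and y of plate1 in the frame of backstop between -0.17 and 0.17 m and z of plate1 in the frame of backstop between 0 and 0.012 m and linear speed of each of plate1, plate2, plate3, plate4 below 0.02 m/s and x of plate2 in the frame of backstop between 0.045 and 0.066 m and y of plate2 in the frame of backstop between -0.17 and 0.17 m and z of plate2 in the frame of backstop between 0 and 0.012 m and x of plate3 in the frame of backstop between 0.045 and 0.066 m and y of plate3 in the frame of backstop between -0.17 and 0.17 m and z of plate3 in the frame of backstop between 0 and 0.012 m and x of plate4 in the frame of backstop between 0.045 and 0.066 m and y of plate4 in the frame of backstop between -0.17 and 0.17 m and z of plate4 in the frame of backstop between 0 and 0.012 m and value of joint lever above 0.7 rad), for 0.3 s.
3. the toggle is on again, its collar down (value of joint lever below 0.1 rad and value of joint collar below 0.004 m), for 0.2 s.
At the end, for the whole second after the job is handed in: The lever is on (within 0.1 rad) with its collar down (within 4 mm), and every carrier present rests with its short end on the ledge (within 10 mm), flat against the slope (within 8 deg), upright on it (within 15 deg), its centre at most 170 mm from the ledge's middle, at rest (all of step 3 and angle between the z axis of each of plate1, plate2, plate3, plate4 and the z axis of backstop, either way round below 0.14 rad and angle between the x axis of each of plate1, plate2, plate3, plate4 and the x axis of backstop, either way round below 0.26 rad and x of plate1 in the frame of backstop between 0.045 and 0.066 m and y of plate1 in the frame of backstop between -0.17 and 0.17 m and z of plate1 in the frame of backstop between 0 and 0.012 m and linear speed of each of plate1, plate2, plate3, plate4 below 0.02 m/s and x of plate2 in the frame of backstop between 0.045 and 0.066 m and y of plate2 in the frame of backstop between -0.17 and 0.17 m and z of plate2 in the frame of backstop between 0 and 0.012 m and x of plate3 in the frame of backstop between 0.045 and 0.066 m and y of plate3 in the frame of backstop between -0.17 and 0.17 m and z of plate3 in the frame of backstop between 0 and 0.012 m and x of plate4 in the frame of backstop between 0.045 and 0.066 m and y of plate4 in the frame of backstop between -0.17 and 0.17 m and z of plate4 in the frame of backstop between 0 and 0.012 m); the robot touches nothing.
It fails at once if a bystander is shoved more than 40 mm or upset (distance of any of canister1, canister2, beaker, mouse, jar from where it was at the start of the episode above 0.04 m or angle between any of canister1, canister2, beaker, mouse, jar's own z axis and vertical above 0.6 rad).
Of plate1, plate2, plate3, plate4 only 3 to 4 are there at a start; the rules pass over those that are not, and their reading is None.
At some moment in a run one of plate1, plate2, plate3, plate4 may be knocked a few centimetres aside while the robot is not near it.
Once in a run the grip may slacken for a moment while it holds something.
It also fails if it takes over 208 s, if anything falls off the work surface, if the arm or the gripper's body presses on something with over 40 N, if the wrist force passes 120 N, or if a joint passes its speed limit or range.

## Working session

There is one attempt and no reset: what is moved stays moved. The work goes in short steps, Python scripts to look and compute and a tool call to move; the robot and the scene stay as the last step left them, time stands still between calls to the robot, and variables do not carry over. Pictures are saved under pics/ and viewed, about 12 in all and at most 16, crops included, and the job is handed in when it is done.

Besides the shell and the picture viewer there is one more tool, called after "Emit:" as a command line: name --pt "numbers of a row" for each row, then --argument value for the rest. step_arm: Moves the arm, as the interface text tells. Shifts and turns lie within -1 to 1; 1 stands for 0.5 m of shift or 360 degrees of turn. Its arguments: {"type":"object","properties":{"targets":{"type":"array"},"newtons":{"type":"number"}},"required":["targets"]}

```bash
ls; mkdir -p pics; python3 - <<'E'
from workcell import r
import cv2,numpy as np
s=r.read_state();print({k:np.round(v,3).tolist() for k,v in s.items()})
for n in("scene","top"):
    cv2.imwrite(f"pics/{n}0.png",r.read_camera(n)); i=r.camera_info(n);print(n,np.round(i["mtx"],2).tolist(),np.round(i["extrinsics"],4).tolist(),[k for k in i])
i=r.camera_info("wrist");print(np.round(i["mtx"],2).tolist(),np.round(i["extrinsics"],4).tolist())
E
```

```text
pics
{'t': 0.0, 'joint_pos': [-1.314, 0.277, 1.506, 0.0, 1.361, -0.121], 'qvel': [-0.0, -0.0, -0.001, 0.001, 0.0, -0.001], 'tau': [0.001, -40.459, -23.723, 0.07, 0.034, -0.0], 'tcp_pos': [0.212, -0.534, 0.205], 'tool_rot': [0.584, 0.398, 0.585, -0.397], 'ft_force': [-1.011, -1.111, -0.298], 'wrist_torque': [-0.007, 0.031, 0.017], 'grip_width': 0.094}
scene [[498.2, 0.0, 289.14], [0.0, 498.2, 208.89], [0.0, 0.0, 1.0]] [[-0.4785, -0.7258, 0.4942, 1.2096], [0.8781, -0.3966, 0.2676, 0.3621], [0.0017, 0.562, 0.8271, 1.2874], [0.0, 0.0, 0.0, 1.0]] ['mtx', 'extrinsics']
top [[457.78, 0.0, 285.35], [0.0, 457.78, 214.14], [0.0, 0.0, 1.0]] [[-0.0012, 0.9941, -0.1081, 0.3792], [-0.9998, 0.0009, 0.019, -0.0376], [0.019, 0.1081, 0.994, 1.369], [0.0, 0.0, 0.0, 1.0]] ['mtx', 'extrinsics']
[[331.96, 0.0, 283.83], [0.0, 331.96, 210.51], [0.0, 0.0, 1.0]] [[0.3694, 0.8906, 0.2652, 0.2886], [-0.9293, 0.3545, 0.1037, -0.5036], [-0.0017, -0.2847, 0.9586, 0.3836], [0.0, 0.0, 0.0, 1.0]]
```

View pics/top0.png

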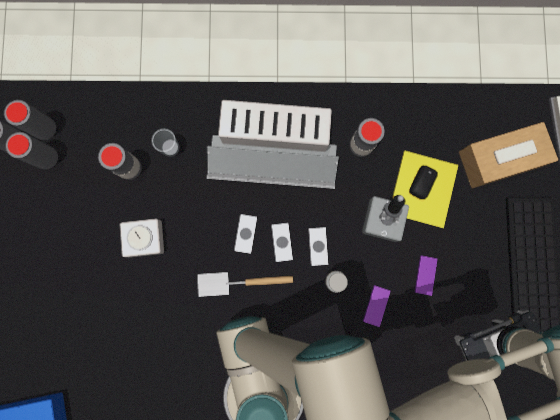

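View pics/scene0.png

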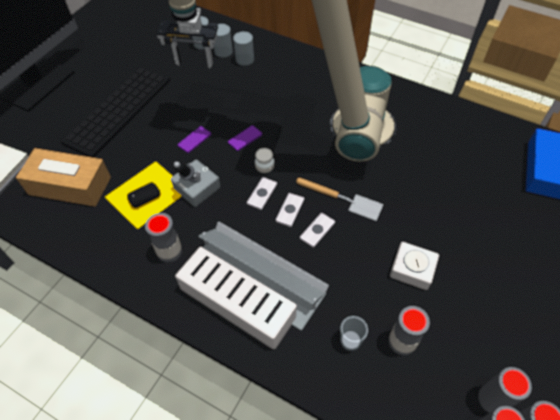

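Top view: three white carriers with dark spots at (246,234), (282,242) and (318,246). Look-alikes are the purple plates at (427,275) and (377,306), the spatula blade at (213,284) and the timer at (141,238), none of which I'll touch. The toggle box is at (386,219) with its collar at about (396,204). The stand runs from (208,180) to (337,187), the jar is at (337,282), the beaker at (165,142), the canisters at (115,160) and (368,135), and the mouse at (424,182).

```bash
cat > h.py <<'E'
import numpy as np,cv2
from scipy.spatial.transform import Rotation as R
def rays(info,px):
    K,E=info["mtx"],info["extrinsics"]
    p=np.atleast_2d(np.float64(px)); d=np.c_[(p-K[[0,1],[2,2]])/K[0,0],np.ones(len(p))]*[1,-1,-1]
    return E[:3,3],d@E[:3,:3].T
def onplane(info,px,z):
    o,d=rays(info,px); return o+d*((z-o[2])/d[:,2])[:,None]
def proj(info,P):
    K,E=info["mtx"],info["extrinsics"]
    c=(np.atleast_2d(P)-E[:3,3])@E[:3,:3]; return np.c_[c[:,0]/-c[:,2]*K[0,0]+K[0,2],-c[:,1]/-c[:,2]*K[1,1]+K[1,2]]
def tri(i1,p1,i2,p2):
    (o,d),(q,e)=rays(i1,p1),rays(i2,p2); d,e=d[0],e[0]
    s=np.linalg.lstsq(np.c_[d,-e],q-o,rcond=None)[0]; a,b=o+s[0]*d,q+s[1]*e
    return (a+b)/2,np.linalg.norm(a-b)
def plates(info,im,z=.01):
    m=((im.min(2)>150)).astype(np.uint8); m=cv2.morphologyEx(m,cv2.MORPH_CLOSE,np.ones((3,3)))
    out=[]
    for c in cv2.findContours(m,cv2.RETR_EXTERNAL,cv2.CHAIN_APPROX_NONE)[0]:
        if cv2.contourArea(c)<150: continue
        W=onplane(info,c[:,0],z)[:,:2]; (cx,cy),(w,h),a=cv2.minAreaRect(np.float32(W*1000))
        if w<h: w,h,a=h,w,a+90
        if 95<w<125 and 40<h<65: out.append((cx/1000,cy/1000,w,h,(a+90)%180-90,np.round(c[:,0].mean(0))))
    return out
E
python3 - <<'E'
from h import *
from workcell import r
i=r.camera_info("top");im=cv2.imread("pics/top0.png")
for p in plates(i,im): print(*[np.round(v,3) for v in p])
a=im[85:200,195:350];b=im[160:260,350:450]
cv2.imwrite("pics/crop1.png",np.vstack([cv2.resize(a,None,fx=5,fy=5,interpolation=2)[:,:775]]))
s=cv2.imread("pics/scene0.png")
cv2.imwrite("pics/crop2.png",np.hstack([cv2.resize(b,(400,400),interpolation=2),cv2.resize(s[145:225,150:230],(400,400),interpolation=2)]))
E
```

```text
0.432 -0.161 111.28 49.377 3.425 [318. 246.]
0.444 -0.053 111.082 48.907 7.001 [282. 242.]
0.47 0.055 110.903 49.34 -9.09 [245. 233.]
```

View pics/crop1.png

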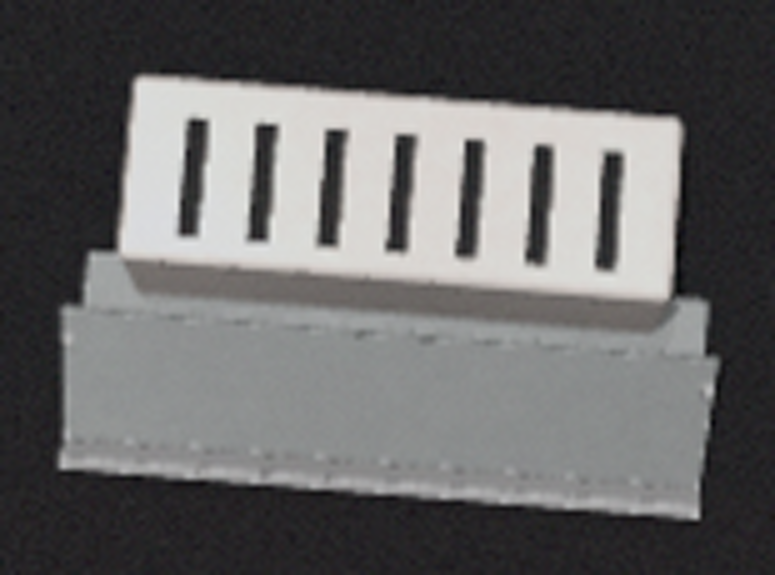

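View pics/crop2.png

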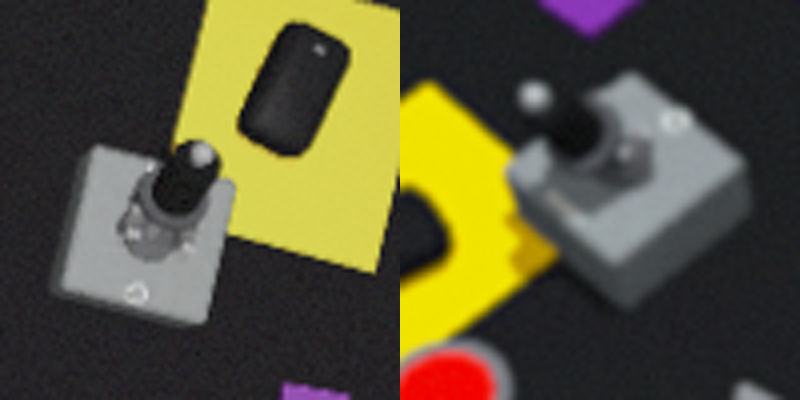

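Crop 1: the panel's upper edge runs (62,305)–(717,358) and the ledge's outer edge (60,470)–(700,520). Crop 2: lid corners are at about (95,145), (235,183), (208,325) and (65,290), the ring at (136,293) and the lever tip at (203,153) in top / (535,95) in scene. It leans away from the ring, so it is ON. There are three carriers.

```bash
cat >> h.py <<'E'
def nums(s,p,Rg):
    """row numbers taking the tool from state s to TCP p, rotation Rg"""
    R0=R.from_quat(s["tool_rot"],scalar_first=True)
    return np.round(np.r_[(R0.inv()*Rg).as_rotvec()/(2*np.pi),R0.inv().apply(np.array(p)-s["tcp_pos"])/.5],4).tolist()
def tool(x,z,s):
    """rotation with fingers along x, jaws along +-z, the sign nearer to the tool now"""
    x=x/np.linalg.norm(x); z=z-x*(x@z); z/=np.linalg.norm(z)
    R0=R.from_quat(s["tool_rot"],scalar_first=True)
    return min((R.from_matrix(np.c_[x,np.cross(k*z,x),k*z]) for k in(1,-1)),key=lambda q:(R0.inv()*q).magnitude())
E
python3 - <<'E'
from h import *
from workcell import r
i=r.camera_info("top");j=r.camera_info("scene")
c1=lambda p:np.array(p)/5+[195,85]
c2=lambda p:np.array(p)/4+[350,160]
E=onplane(i,c1([(62,305),(717,358)]),.0766);L=onplane(i,c1([(60,470),(700,520)]),.036)
print("panel top",E.round(3).tolist(),np.linalg.norm(E[1]-E[0]),"ledge",L.round(3).tolist(),np.linalg.norm(L[1]-L[0]))
y=(E[0]-E[1])/np.linalg.norm(E[0]-E[1]); xh=np.array([y[1],-y[0],0])
print("yaw",np.degrees(np.arctan2(xh[1],xh[0])), "origin from top edge",(E.mean(0)-xh*.085*np.cos(np.radians(40))).round(4),"from ledge",(L.mean(0)+xh*(.022*np.sin(.698)+.003)).round(4))
B=onplane(i,c2([(95,145),(235,183),(208,325),(65,290)]),.055);print("lid",B.round(3).tolist(),np.linalg.norm(B-np.roll(B,1,0),axis=1).round(3),"mid",B.mean(0).round(4))
bx=(B[0]+B[1]-B[2]-B[3]);print("box yaw",np.degrees(np.arctan2(bx[1],bx[0])),"ring",onplane(i,c2((136,293)),.055).round(4))
ti,g=tri(i,c2((203,153)),j,np.array([535,95])/5+[150,145]);print("tip",ti.round(4),g)
d=ti-np.r_[B.mean(0)[:2],.05];print("lever",np.linalg.norm(d),np.degrees(np.arctan2(d[1],d[0])),np.arctan2(np.hypot(*d[:2]),d[2]))
R0=R.from_quat(r.read_state()["tool_rot"],scalar_first=True);print(R0.as_matrix().round(2).tolist())
E
```

```text
panel top [[0.717, 0.162, 0.077], [0.687, -0.216, 0.077]] 0.37863256424266045 ledge [[0.628, 0.168, 0.036], [0.599, -0.21, 0.036]] 0.3784890815579051
yaw -4.523149945516803 origin from top edge [ 0.637  -0.0217  0.0766] from ledge [ 0.6307 -0.0224  0.036 ]
lid [[0.575, -0.32, 0.055], [0.547, -0.422, 0.055], [0.444, -0.399, 0.055], [0.469, -0.296, 0.055]] [0.108 0.105 0.106 0.106] mid [ 0.5087 -0.3592  0.055 ]
box yaw -12.622969272371558 ring [[ 0.467  -0.3474  0.055 ]]
tip [ 0.5116 -0.2316  0.2593] 0.21941870390257895
lever 0.24513771626542263 88.71867940101323 0.5474473832004432
[[-0.0, 0.93, 0.37], [0.0, 0.37, -0.93], [-1.0, 0.0, -0.0]]
```

```bash
cat >> h.py <<'E'
YB=np.radians(-13); PV=np.array([.5087,-.3592,.05])
def lev(th,d,pv=None):
    """TCP with the grasp point d along the lever at angle th (0.4=ON,-0.4=OFF), tool along the lever"""
    u=np.array([np.sin(th)*np.cos(YB),np.sin(th)*np.sin(YB),np.cos(th)])
    return (PV if pv is None else pv)+u*(d-.019),u
BY=np.array([-np.sin(YB),np.cos(YB),0])
E
python3 - <<'E'
from h import *
from workcell import r
i=r.camera_info("top");j=r.camera_info("scene")
ti,g=tri(i,np.array((203,153))/4+[350,160],j,np.array([135,95])/5+[150,145]);print("tip",ti.round(4),g)
d=ti-PV;print(np.linalg.norm(d),np.degrees(np.arctan2(d[1],d[0])),np.arctan2(np.hypot(*d[:2]),d[2]))
s=r.read_state();p,u=lev(.4,.20);T=tool(-u,BY,s);print(p,nums(s,p,T))
E
```

```text
tip [ 0.5531 -0.3686  0.1579] 0.004295800142867543
0.1171071904135785 -11.92250529953163 0.39837919217841583
[ 0.5773782  -0.37505561  0.21671204] [0.095, 0.019, -0.0616, -0.0238, 0.7965, -0.0259]
```

Emit:
step_arm --pt "0.095 0.019 -0.0616 -0.0238 0.7965 -0.0259 1" --pt "0.095 0.019 -0.0616 -0.0238 0.7965 -0.0259 1" --pt "0.095 0.019 -0.0616 -0.0238 0.7965 -0.0259 1" --pt "0.095 0.019 -0.0616 -0.0238 0.7965 -0.0259 1" --pt "0.095 0.019 -0.0616 -0.0238 0.7965 -0.0259 1" --pt "0.095 0.019 -0.0616 -0.0238 0.7965 -0.0259 1" --pt "0.095 0.019 -0.0616 -0.0238 0.7965 -0.0259 1" --pt "0.095 0.019 -0.0616 -0.0238 0.7965 -0.0259 1" --pt "0.095 0.019 -0.0616 -0.0238 0.7965 -0.0259 1" --pt "0.095 0.019 -0.0616 -0.0238 0.7965 -0.0259 1" --newtons 30

```text
t: 1.35
tcp_pos: [0.5761, -0.3764, 0.2177]
tool_rot: [-0.321, -0.455, -0.54, 0.631]
ft_force: [-0.1, -1.2, -0.6]
grip_width: 0.094
```

```bash
python3 - <<'E'
from h import *
from workcell import r
s=r.read_state();p,u=lev(.4,.20);print(s["t"],np.round(s["joint_pos"],2),s["tcp_pos"],nums(s,p,tool(-u,BY,s)))
i=r.camera_info("wrist");im=r.read_camera("wrist")
for P in [PV+u*.126,PV+u*.09,PV+u*.059,p]:
    q=proj(i,P)[0];print(q.round());cv2.drawMarker(im,(int(q[0]),int(q[1])),(0,0,255),0,12,1)
cv2.imwrite("pics/w1.png",im)
E
```

```text
1.35 [-0.6   0.7   0.82 -0.16  1.99  1.16] [ 0.57608574 -0.3764009   0.21769957] [-0.0004, 0.0001, -0.0001, 0.0011, 0.0025, -0.0032]
[281. 226.]
[282. 212.]
[282. 202.]
[281. 256.]
```

View pics/w1.png

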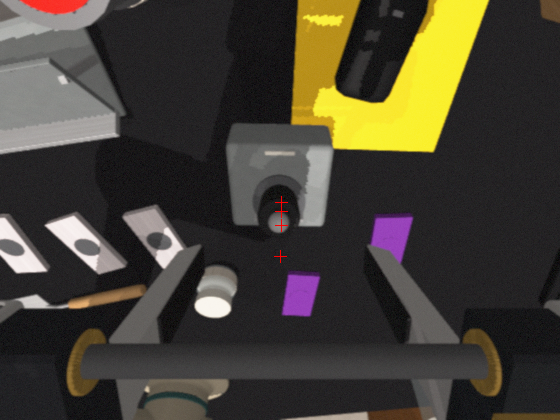

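The wrist view shows the lever tip at (278,223) against the predicted (281,226), about 2 mm off. The bar and collar sit in line between the fingers, so I'll go down and close.

Emit:
step_arm --pt "0 0 0 0.06 0 0 1" --pt "0 0 0 0.12 0 0 1" --pt "0 0 0 0.18 0 0 1" --pt "0 0 0 0.22 0 0 1" --pt "0 0 0 0.22 0 0 1" --pt "0 0 0 0.22 0 0 -1" --pt "0 0 0 0.22 0 0 -1" --pt "0 0 0 0.22 0 0 -1" --pt "0 0 0 0.22 0 0 -1" --pt "0 0 0 0.22 0 0 -1" --newtons 35

```text
t: 2.65
tcp_pos: [0.536, -0.366, 0.1161]
tool_rot: [-0.322, -0.455, -0.541, 0.63]
ft_force: [0.1, -0.6, -0.6]
grip_width: 0.0475
```

```bash
python3 - <<'E'
from h import *
from workcell import r
s=r.read_state();p,u=lev(.4,.09);print(s["t"],s["tcp_pos"]-p,s["ft_force"],s["grip_width"])
# nominal: commanded = p
s=dict(s);T=tool(-u,BY,s);s["tcp_pos"]=p;s["tool_rot"]=T.as_quat(scalar_first=True)
for th in (.4,.3,.2,.1,0,-.1,-.2,-.3,-.4):
    p,u=lev(th,.106);print(th,nums(s,p,tool(-u,BY,s)))
E
```

```text
2.65 [ 0.00031877 -0.00060518  0.00068317] [ 0.11808893 -0.57497437 -0.5891702 ] 0.047487631317585155
0.4 [0.0, 0.0, 0.0, -0.032, 0.0, -0.0]
0.3 [0.0, -0.0, 0.0159, -0.0311, -0.0174, -0.0]
0.2 [-0.0, -0.0, 0.0318, -0.0285, -0.0346, -0.0]
0.1 [-0.0, -0.0, 0.0477, -0.0242, -0.0514, -0.0]
0 [-0.0, -0.0, 0.0637, -0.0183, -0.0678, -0.0]
-0.1 [-0.0, 0.0, 0.0796, -0.0107, -0.0834, -0.0]
-0.2 [-0.0, -0.0, 0.0955, -0.0016, -0.0982, -0.0]
-0.3 [-0.0, 0.0, 0.1114, 0.0089, -0.1121, -0.0]
-0.4 [-0.0, -0.0, 0.1273, 0.0208, -0.1248, -0.0]
```

Still closing (47 mm), so I'll finish the grip and lift before swinging.

Emit:
step_arm --pt "0 0 0 0 0 0 -1" --pt "0 0 0 0 0 0 -1" --pt "0 0 0 0 0 0 -1" --pt "0 0 0 0 0 0 -1" --pt "0 0 0 -0.016 0 0 -1" --pt "0 0 0 -0.032 0 0 -1" --pt "0 0 0 -0.032 0 0 -1" --pt "0 0 0 -0.032 0 0 -1" --newtons 35

```text
t: 3.65
tcp_pos: [0.542, -0.3642, 0.129]
tool_rot: [-0.32, -0.456, -0.543, 0.628]
ft_force: [-1.3, 5.2, -5.2]
grip_width: 0.0336
```

Emit:
step_arm --pt "0 0 0.0159 0.0009 -0.0174 0 -1" --pt "0 0 0.0318 0.0035 -0.0346 0 -1" --pt "0 0 0.0477 0.0078 -0.0514 0 -1" --pt "0 0 0.0637 0.0137 -0.0678 0 -1" --pt "0 0 0.0796 0.0213 -0.0834 0 -1" --pt "0 0 0.0955 0.0304 -0.0982 0 -1" --pt "0 0 0.1114 0.0409 -0.1121 0 -1" --pt "0 0 0.1273 0.0528 -0.1248 0 -1" --pt "0 0 0.1273 0.0528 -0.127 0 -1" --pt "0 0 0.1273 0.0528 -0.127 0 -1"

```text
t: 4.9
tcp_pos: [0.4754, -0.3475, 0.1305]
tool_rot: [0.54, 0.632, 0.323, -0.453]
ft_force: [8.8, 8.5, -3.0]
grip_width: 0.0333
```

```bash
python3 - <<'E'
from h import *
from workcell import r
s=r.read_state();p,u=lev(-.4,.106);print(s["t"],s["tcp_pos"]-p,s["ft_force"],s["grip_width"],np.round(s["joint_pos"],2))
print("lower to d=.091",nums(s,lev(-.4,.091)[0],tool(-u,BY,s)))
E
```

```text
4.9 [-0.00028761  0.00409595  0.00032684] [ 8.83496908  8.53066047 -2.96511722] 0.03334287951113455 [-0.92  0.19  1.92  0.38  0.77  0.64]
lower to d=.091 [-0.0003, -0.0011, -0.0, 0.0315, 0.002, 0.0081]
```

Emit:
step_arm --pt "0 0 0 0 0 0 0.2" --pt "0 0 0 0 0 0 0.5" --pt "0 0 0 0 0 0 1" --pt "0 0 0 0 0 0 1" --pt "0 0 0 0 0 0 1" --pt "0 0 0 0 0 0 1" --pt "0 0 0 0 0 0 1" --pt "0 0 0 -0.1 0 0 1" --pt "0 0 0 -0.2 0 0 1" --pt "0 0 0 -0.24 0 0 1"

```text
t: 6.15
tcp_pos: [0.4293, -0.3422, 0.2449]
tool_rot: [0.544, 0.629, 0.319, -0.455]
ft_force: [0.1, 0.2, -1.2]
grip_width: 0.0937
```

```bash
python3 - <<'E'
from h import *
from workcell import r
i=r.camera_info("wrist");im=r.read_camera("wrist");s=r.read_state();print(s["t"],s["tcp_pos"],s["ft_force"],s["grip_width"])
_,u=lev(-.4,.1)
for d in(.126,.11): print(proj(i,PV+u*d).round())
t=r.read_camera("top");cv2.imwrite("pics/top1.png",t)
for p in plates(r.camera_info("top"),t): print(*[np.round(v,3) for v in p])
cv2.imwrite("pics/w2.png",np.hstack([im,cv2.resize(t[150:270,220:450],None,fx=1.04,fy=3.5)]))
E
```

```text
6.2 [ 0.4294595  -0.3427229   0.24651162] [-0.11178493  0.11991769  1.05591986] 0.09402091887404872
[[282. 217.]]
[[282. 211.]]
0.432 -0.161 111.257 49.361 3.476 [318. 246.]
0.444 -0.053 111.082 48.907 7.001 [282. 242.]
0.47 0.055 110.903 49.34 -9.09 [245. 233.]
```

View pics/w2.png

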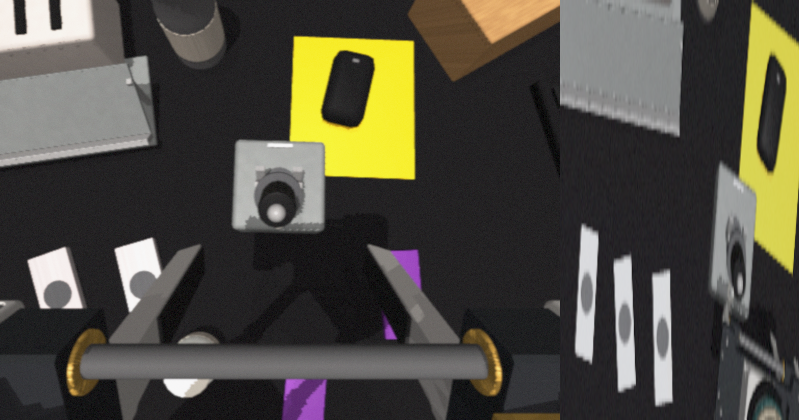

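The lever leans to the robot side, over the ring, with the collar down. The carriers have not moved. Next is the pick of carrier A (.432,-.161).

```bash
cat >> h.py <<'E'
YS=np.radians(-4.5); O=np.array([.634,-.022,.022]); xh=np.array([np.cos(YS),np.sin(YS),0]); S,C=np.sin(np.radians(40)),np.cos(np.radians(40))
SX=xh*C+[0,0,S]; SZ=-xh*S+[0,0,C]; SY=np.array([-np.sin(YS),np.cos(YS),0])
def stand(x,y,z): return O+SX*x+SY*y+SZ*z
def pick(s,p,h):
    a=np.radians(p[4]); return np.array([p[0],p[1],h]),tool(np.array([0,0,-1.]),np.array([-np.sin(a),np.cos(a),0]),s)
E
python3 - <<'E'
from h import *
from workcell import r
t=cv2.imread("pics/top1.png");i=r.camera_info("top")
print("can1",onplane(i,(371,131),.15),"beaker",onplane(i,(164,138),.085),"jar",onplane(i,(336,281),.06))
s=r.read_state()
p=plates(i,t)[0];g,T=pick(s,p,.13);print(g,nums(s,g,T))
E
```

```text
can1 [[ 0.74146073 -0.29608279  0.15      ]] beaker [[0.73761245 0.28469414 0.085     ]] jar [[ 0.33092525 -0.20607049  0.06      ]]
[ 0.43197412 -0.1608699   0.13      ] [-0.0451, 0.0101, -0.0639, 0.1783, -0.1607, -0.3561]
```

Emit:
step_arm --pt "-0.0451 0.0101 -0.0639 0.1783 -0.1607 -0.3561 0.6" --pt "-0.0451 0.0101 -0.0639 0.1783 -0.1607 -0.3561 0.6" --pt "-0.0451 0.0101 -0.0639 0.1783 -0.1607 -0.3561 0.6" --pt "-0.0451 0.0101 -0.0639 0.1783 -0.1607 -0.3561 0.6" --pt "-0.0451 0.0101 -0.0639 0.1783 -0.1607 -0.3561 0.6" --pt "-0.0451 0.0101 -0.0639 0.1783 -0.1607 -0.3561 0.6" --pt "-0.0451 0.0101 -0.0639 0.1783 -0.1607 -0.3561 0.6"

```text
t: 7.12
tcp_pos: [0.4316, -0.1606, 0.1286]
tool_rot: [0.513, 0.485, 0.516, -0.484]
ft_force: [-1.0, 0.6, 0.6]
grip_width: 0.0754
```

```bash
python3 - <<'E'
from h import *
from workcell import r
s=r.read_state();i=r.camera_info("wrist");im=r.read_camera("wrist");cv2.imwrite("pics/w3.png",im)
print(s["t"],s["tcp_pos"],s["grip_width"])
P=plates(i,im)
for p in P: print(*[np.round(v,3) for v in p])
p=min(P,key=lambda p:np.hypot(p[0]-.432,p[1]+.161)) if P else (.432,-.161,0,0,3.4)
g,T=pick(s,p,.003);print(nums(s,g,T))
E
```

```text
7.125 [ 0.43162816 -0.16061705  0.12860253] 0.07543251862599444
0.444 -0.052 109.591 50.141 6.852 [166. 180.]
0.469 0.056 109.54 49.92 -9.137 [ 43. 145.]
[-0.0095, -0.0006, 0.0002, 0.2519, 0.0379, -0.2145]
```

View pics/w3.png

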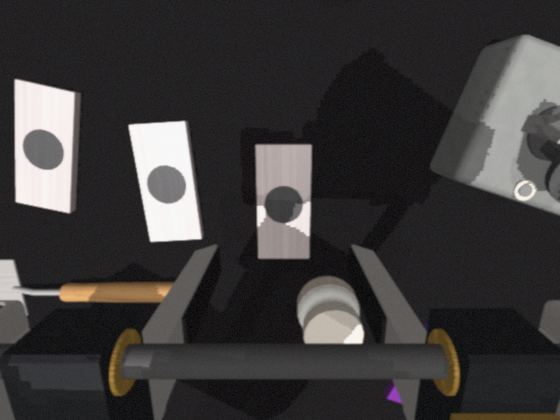

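The carrier is centred between the fingers (spot at (284,204)). The other two agree with the top view to 1 mm. Going down.

Emit:
step_arm --pt "0 0 0 0.1 0 0 0.6" --pt "0 0 0 0.2 0 0 0.6" --pt "0 0 0 0.252 0 0 0.6" --pt "0 0 0 0.252 0 0 0.6" --pt "0 0 0 0.252 0 0 -1" --pt "0 0 0 0.252 0 0 -1" --pt "0 0 0 0.252 0 0 -1" --pt "0 0 0 0.252 0 0 -1" --pt "0 0 0 0.252 0 0 -1" --newtons 35

```text
t: 8.3
tcp_pos: [0.431, -0.1589, 0.0023]
tool_rot: [0.514, 0.485, 0.517, -0.484]
ft_force: [-0.9, -0.8, 3.3]
grip_width: 0.0494
```

Emit:
step_arm --pt "0 0 0 0 0 0 -1" --pt "0 0 0 -0.1 0 0 -1" --pt "0 0 0 -0.2 0 0 -1" --pt "0 0 0 -0.3 0 0 -1" --pt "0 0 0 -0.3 0 0 -1"

```text
t: 8.93
tcp_pos: [0.4336, -0.1601, 0.155]
tool_rot: [0.516, 0.486, 0.515, -0.483]
ft_force: [0.3, 0.3, -1.7]
grip_width: 0.0497
```

```bash
python3 - <<'E'
from h import *
from workcell import r
s=r.read_state();print(s["t"],s["tcp_pos"],s["grip_width"],s["ft_force"])
T=tool(-SZ,SY,s)
for x,z in((.085,.06),(.058,.0055+.02),(.058,.0055)): g=stand(x,-.11,z-.002);print(g,nums(s,g,T))
E
```

```text
8.925 [ 0.43360769 -0.16005103  0.15495096] 0.049650165697192494 [ 0.34711458  0.32651845 -1.68698697]
[ 0.6531158  -0.13384459  0.12106752] [0.0213, -0.008, 0.1103, 0.0695, 0.4411, -0.0252]
[ 0.65460417 -0.13396173  0.07728373] [0.0213, -0.008, 0.1103, 0.1571, 0.4437, -0.0247]
[ 0.66742029 -0.13497038  0.06196284] [0.0213, -0.008, 0.1103, 0.1879, 0.4691, -0.0211]
```

Emit:
step_arm --pt "0.0213 -0.008 0.1103 0.0695 0.4411 -0.0252 -1" --pt "0.0213 -0.008 0.1103 0.0695 0.4411 -0.0252 -1" --pt "0.0213 -0.008 0.1103 0.0695 0.4411 -0.0252 -1" --pt "0.0213 -0.008 0.1103 0.0695 0.4411 -0.0252 -1" --pt "0.0213 -0.008 0.1103 0.0695 0.4411 -0.0252 -1" --pt "0.0213 -0.008 0.1103 0.0695 0.4411 -0.0252 -1" --pt "0.0213 -0.008 0.1103 0.0695 0.4411 -0.0252 -1" --pt "0.0213 -0.008 0.1103 0.0695 0.4411 -0.0252 -1"

```text
t: 9.93
tcp_pos: [0.6506, -0.1331, 0.1169]
tool_rot: [0.627, 0.652, 0.276, -0.326]
ft_force: [0.5, 0.2, -1.7]
grip_width: 0.0494
```

```bash
python3 - <<'E'
from h import *
from workcell import r
i=r.camera_info("wrist");im=r.read_camera("wrist");s=r.read_state()
print(s["t"],s["tcp_pos"],s["grip_width"],np.round(s["joint_pos"],2))
T=tool(-SZ,SY,s)
for x,z in((.062,.02),(.060,.009),(.056,.006)): g=stand(x,-.11,z-.0027);print(nums(s,g,T))
# model overlay: stand inner corner line, panel top
for a,b in((0,0),(.085,0),(0,.022)):
    q=proj(i,[stand(a,-.19,b),stand(a,.19,b)]).astype(int);cv2.line(im,q[0].tolist(),q[1].tolist(),(0,0,255),1)
cv2.imwrite("pics/w4.png",im)
E
```

```text
9.975 [ 0.65069379 -0.133211    0.11711296] 0.049418840879899374 [-0.44  0.23  2.09  0.97  0.28  0.34]
[-0.0002, -0.0003, 0.0011, 0.0788, -0.0366, 0.0011]
[-0.0002, -0.0003, 0.0011, 0.1008, -0.0405, 0.0011]
[-0.0002, -0.0003, 0.0011, 0.1068, -0.0484, 0.0011]
```

View pics/w4.png

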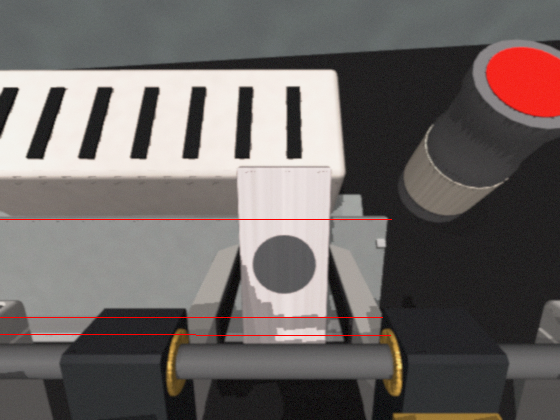

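The wrist view shows the carrier held (spot at (284,264)). The panel's upper edge is at row 217 against a predicted 219. Approaching the slope.

Emit:
step_arm --pt "0 0 0.001 0.04 -0.0366 0.001 -1" --pt "0 0 0.001 0.0788 -0.0366 0.001 -1" --pt "0 0 0.001 0.0788 -0.0366 0.001 -1" --pt "0 0 0.001 0.09 -0.0385 0.001 -1" --pt "0 0 0.001 0.1 -0.0405 0.001 -1" --pt "0 0 0.001 0.1 -0.0405 0.001 -1" --pt "0 0 0.001 0.1 -0.0405 0.001 -1"

```text
t: 10.85
tcp_pos: [0.6668, -0.1348, 0.0661]
tool_rot: [0.628, 0.653, 0.274, -0.323]
ft_force: [-0.8, -0.0, -2.3]
grip_width: 0.0495
```

```bash
cat >> h.py <<'E'
def where(s):
    d=np.array(s["tcp_pos"])-O; t=R.from_quat(s["tool_rot"],scalar_first=True).as_matrix()[:,0]
    return "plate x,y,z mm",(np.array([d@SX,d@SY,d@SZ+.0027])*1000).round(1),"tilt",np.degrees(np.arccos(-t@SZ)).round(1),"f",(np.array([s["ft_force"]@v for v in(SX,SY,SZ)])).round(1),"w",s["grip_width"],"t",s["t"]
E
python3 - <<'E'
from h import *
from workcell import r
print(*where(r.read_state()))
E
```

```text
plate x,y,z mm [  60.2 -109.9    9.8] tilt 0.1 f [-2.1 -0.1 -1.3] w 0.04951196382889222 t 10.85
```

Tracking is good. Easing down the normal, then down the slope until contact.

Emit:
step_arm --pt "0 0 0 0.003 -0.002 0 -1" --pt "0 0 0 0.006 -0.004 0 -1" --pt "0 0 0 0.008 -0.006 0 -1" --pt "0 0 0 0.008 -0.008 0 -1" --pt "0 0 0 0.008 -0.008 0 -1"

```text
t: 11.48
tcp_pos: [0.6672, -0.1347, 0.0605]
tool_rot: [0.628, 0.653, 0.273, -0.323]
ft_force: [1.6, -0.0, 0.9]
grip_width: 0.0497
```

```bash
python3 - <<'E'
from h import *
from workcell import r
print(*where(r.read_state()))
E
```

```text
plate x,y,z mm [  56.9 -109.7    5.3] tilt 0.1 f [ 1.8  0.1 -0.4] w 0.04970696436853099 t 11.475
```

Emit:
step_arm --pt "0 0 0 0.002 0 0 -1" --pt "0 0 0 0.004 -0.001 0 -1" --pt "0 0 0 0.004 -0.001 0 -1"

```text
t: 11.85
tcp_pos: [0.6679, -0.1348, 0.0595]
tool_rot: [0.628, 0.653, 0.273, -0.323]
ft_force: [-3.7, 1.1, 9.4]
grip_width: 0.0496
```

```bash
python3 - <<'E'
from h import *
from workcell import r
print(*where(r.read_state()))
E
```

```text
plate x,y,z mm [  56.8 -109.8    4. ] tilt 0.2 f [3.1 0.8 9.7] w 0.04962980055843686 t 11.85
```

Touching both the ledge and the face. Releasing and backing off.

Emit:
step_arm --pt "0 0 0 0 0 0 0.2" --pt "0 0 0 0 0 0 0.4" --pt "0 0 0 0 0 0 0.4" --pt "0 0 0 0 0 0 0.4" --pt "0 0 0 -0.03 0 0 0.4" --pt "0 0 0 -0.12 0 0 0.4" --pt "0 0 0 -0.2 0 0 0.4" --pt "0 0 0 -0.2 0 0 0.6"

```text
t: 12.85
tcp_pos: [0.6027, -0.13, 0.1369]
tool_rot: [0.629, 0.652, 0.273, -0.323]
ft_force: [-0.0, -0.2, 0.7]
grip_width: 0.0722
```

```bash
sed -i 's/^YS=.*O=np.array(\[[^]]*\])/YS=np.radians(-4.5); O=np.array([.636,-.022,.0223])/' h.py; python3 - <<'E'
from h import *
from workcell import r
i=r.camera_info("wrist");im=r.read_camera("wrist");s=r.read_state();print(s["t"],s["tcp_pos"],s["grip_width"])
t=r.read_camera("top");cv2.imwrite("pics/top2.png",t);ti=r.camera_info("top")
P=plates(ti,t)
for p in P: print(*[np.round(v,3) for v in p])
for q in(stand(0,-.135,.01),stand(0,-.085,.01),stand(.11,-.085,.01),stand(.11,-.135,.01)): print(proj(ti,q).round(1),proj(i,q).round())
g,T=pick(s,[p for p in P if abs(p[1]+.053)<.04][0],.13);print(g,nums(s,g,T))
cv2.imwrite("pics/w5.png",np.hstack([im[:,130:],cv2.resize(t[120:260,220:370],(390,420))])[:, :800])
E
```

```text
12.9 [ 0.60317241 -0.12999581  0.1356382 ] 0.07412776755365326
0.444 -0.053 111.082 48.907 7.001 [281. 241.]
0.47 0.055 110.903 49.34 -9.09 [245. 233.]
[[316.6 182.7]] [[311. 270.]]
[[299.8 181.3]] [[256. 270.]]
[[303.3 147.6]] [[253. 147.]]
[[320.9 149. ]] [[314. 147.]]
[ 0.44448929 -0.05286535  0.13      ] [-0.0308, 0.011, -0.111, -0.2028, -0.2587, -0.1288]
```

View pics/w5.png

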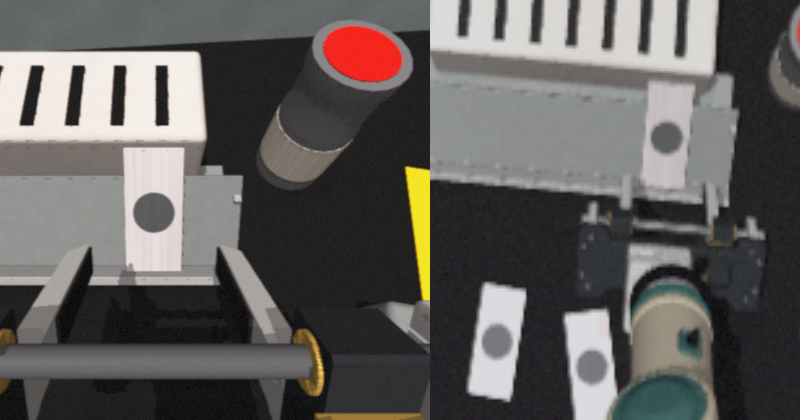

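Carrier A stands on the ledge, matching its predicted corners (rows 147–270). On to carrier B.

Emit:
step_arm --pt "-0.0308 0.011 -0.111 -0.2028 -0.2587 -0.1288 0.6" --pt "-0.0308 0.011 -0.111 -0.2028 -0.2587 -0.1288 0.6" --pt "-0.0308 0.011 -0.111 -0.2028 -0.2587 -0.1288 0.6" --pt "-0.0308 0.011 -0.111 -0.2028 -0.2587 -0.1288 0.6" --pt "-0.0308 0.011 -0.111 -0.2028 -0.2587 -0.1288 0.6" --pt "-0.0308 0.011 -0.111 -0.2028 -0.2587 -0.1288 0.6" --pt "-0.0308 0.011 -0.111 -0.2028 -0.2587 -0.1288 0.6" --pt "-0.0308 0.011 -0.111 -0.2028 -0.2587 -0.1288 0.6"

```text
t: 13.95
tcp_pos: [0.443, -0.0523, 0.1285]
tool_rot: [0.528, 0.469, 0.531, -0.469]
ft_force: [-0.5, -1.2, 1.3]
grip_width: 0.0751
```

```bash
python3 - <<'E'
from h import *
from workcell import r
s=r.read_state();i=r.camera_info("wrist");im=r.read_camera("wrist")
m=((im.min(2)>90)&(im.max(2).astype(int)-im.min(2)<40)).astype(np.uint8)  # shadowed too
for c in cv2.findContours(cv2.morphologyEx(m,cv2.MORPH_CLOSE,np.ones((25,25))),0,1)[0]:
    if cv2.contourArea(c)>2500: print(c[:,0].mean(0).round(),[np.round(v,3) for v in cv2.minAreaRect(np.float32(onplane(i,c[:,0],.01)[:,:2]))])
print(s["t"],s["tcp_pos"],s["grip_width"],im[200,284])
g,T=pick(s,(.4445,-.053,0,0,7),.003);print(nums(s,g,T))
E
```

```text
[402. 332.] [array([ 0.32 , -0.202]), array([0.231, 0.07 ]), np.float64(24.61)]
[117. 317.] [array([0.3  , 0.126]), array([0.193, 0.232]), np.float64(78.366)]
[283. 199.] [array([ 0.444, -0.051]), array([0.11 , 0.051]), np.float64(6.911)]
[168. 158.] [array([0.469, 0.056]), array([0.053, 0.111]), np.float64(81.092)]
13.95 [ 0.44298573 -0.05231985  0.12847354] 0.07509539840462962 [87 87 87]
[-0.0, -0.0005, 0.0005, 0.2509, 0.0036, 0.0025]
```

Confirmed at (.444,-.052), yaw 7°.

Emit:
step_arm --pt "0 0 0 0.1 0 0 0.6" --pt "0 0 0 0.2 0 0 0.6" --pt "0 0 0 0.252 0 0 0.6" --pt "0 0 0 0.252 0 0 0.6" --pt "0 0 0 0.252 0 0 -1" --pt "0 0 0 0.252 0 0 -1" --pt "0 0 0 0.252 0 0 -1" --pt "0 0 0 0.252 0 0 -1" --pt "0 0 0 0.252 0 0 -1"

```text
t: 15.12
tcp_pos: [0.4443, -0.0525, 0.0038]
tool_rot: [0.529, 0.468, 0.53, -0.468]
ft_force: [-0.8, 0.2, 6.0]
grip_width: 0.0492
```

Emit:
step_arm --pt "0 0 0 0 0 0 -1" --pt "0 0 0 -0.1 0 0 -1" --pt "0 0 0 -0.2 0 0 -1" --pt "0 0 0 -0.3 0 0 -1" --pt "0 0 0 -0.3 0 0 -1"

```text
t: 15.75
tcp_pos: [0.4471, -0.0534, 0.1565]
tool_rot: [0.531, 0.469, 0.528, -0.467]
ft_force: [0.6, -0.1, -2.3]
grip_width: 0.0491
```

```bash
python3 - <<'E'
from h import *
from workcell import r
s=r.read_state();print(*where(s))
T=tool(-SZ,SY,s);print(nums(s,stand(.085,.0,.06),T))
E
```

```text
plate x,y,z mm [-56.1 -46.1 225. ] tilt 39.7 f [-1.  -0.1 -2.1] w 0.04913781815968299 t 15.75
[0.0308, -0.011, 0.1098, 0.0697, 0.4342, -0.0056]
```

Emit:
step_arm --pt "0.0308 -0.011 0.1098 0.0697 0.4342 -0.0056 -1" --pt "0.0308 -0.011 0.1098 0.0697 0.4342 -0.0056 -1" --pt "0.0308 -0.011 0.1098 0.0697 0.4342 -0.0056 -1" --pt "0.0308 -0.011 0.1098 0.0697 0.4342 -0.0056 -1" --pt "0.0308 -0.011 0.1098 0.0697 0.4342 -0.0056 -1" --pt "0.0308 -0.011 0.1098 0.0697 0.4342 -0.0056 -1" --pt "0.0308 -0.011 0.1098 0.0697 0.4342 -0.0056 -1" --pt "0.0308 -0.011 0.1098 0.0697 0.4342 -0.0056 -1" --pt "0.0308 -0.011 0.1098 0.0697 0.4342 -0.0056 -1"

```text
t: 16.88
tcp_pos: [0.6598, -0.0235, 0.1187]
tool_rot: [0.627, 0.652, 0.276, -0.326]
ft_force: [-0.3, -1.0, -2.3]
grip_width: 0.0494
```

```bash
python3 - <<'E'
from h import *
from workcell import r
s=r.read_state();print(*where(s))
T=tool(-SZ,SY,s)
for x,z in((.062,.02),(.058,.008)): print(nums(s,stand(x,.0,z-.002),T))
E
```

```text
plate x,y,z mm [80.2  0.3 61.2] tilt 0.4 f [-1.7 -1.  -1.6] w 0.049407890940664626 t 16.875
[-0.0002, -0.0002, 0.0012, 0.0813, -0.0357, 0.0008]
[-0.0002, -0.0002, 0.0012, 0.1054, -0.0435, 0.0009]
```

Emit:
step_arm --pt "0 0 0.001 0.04 -0.0357 0.001 -1" --pt "0 0 0.001 0.08 -0.0357 0.001 -1" --pt "0 0 0.001 0.08 -0.0357 0.001 -1" --pt "0 0 0.001 0.094 -0.04 0.001 -1" --pt "0 0 0.001 0.1054 -0.0435 0.001 -1" --pt "0 0 0.001 0.1054 -0.0435 0.001 -1" --pt "0 0 0.001 0.1054 -0.0435 0.001 -1"

```text
t: 17.75
tcp_pos: [0.6754, -0.0283, 0.06]
tool_rot: [0.628, 0.656, 0.273, -0.317]
ft_force: [-9.2, 4.1, 15.0]
grip_width: 0.0493
```

```bash
python3 - <<'E'
from h import *
from workcell import r
print(*where(r.read_state()))
E
```

```text
plate x,y,z mm [54.7 -3.2  6. ] tilt 0.9 f [ 2.4  3.3 17.6] w 0.04927999925198211 t 17.75
```

Emit:
step_arm --pt "0 0 0 -0.003 0 0 -1" --pt "0 0 0 -0.003 0 0 -1" --pt "0 0 0 -0.003 0 0 -1"

```text
t: 18.12
tcp_pos: [0.6745, -0.0282, 0.061]
tool_rot: [0.629, 0.656, 0.273, -0.316]
ft_force: [5.8, 0.7, 2.1]
grip_width: 0.0494
```

```bash
python3 - <<'E'
from h import *
from workcell import r
s=r.read_state();print(*where(s));print(nums(s,stand(.055,0,.003),tool(-SZ,SY,s)),np.round(s["joint_pos"],2))
i=r.camera_info("wrist");im=r.read_camera("wrist")
for a,b in((0,0),(.085,0)):
    q=proj(i,[stand(a,-.19,b),stand(a,.19,b)]).astype(int);cv2.line(im,q[0].tolist(),q[1].tolist(),(0,0,255),1)
cv2.imwrite("pics/w6.png",im)
E
```

```text
plate x,y,z mm [54.7 -3.2  7.4] tilt 1.0 f [ 5.8  1.2 -2.1] w 0.04939288318329907 t 18.125
[-0.0002, -0.0019, -0.0019, 0.0035, 0.0006, -0.0063] [-0.2   0.34  2.16  2.18  0.11 -0.7 ]
```

View pics/w6.png

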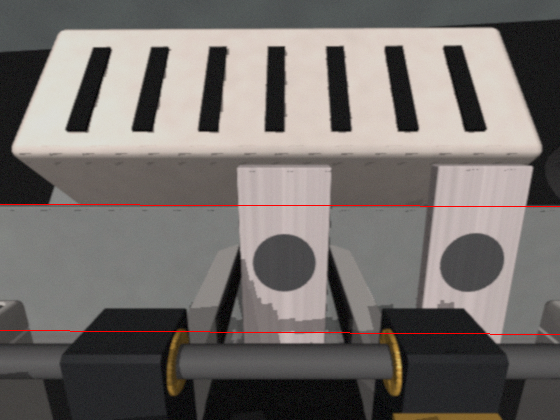

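The left carrier (spot at (284,262)) is on the ledge with A at right. Joint 5 is at its limit (0.11), which leaves a 1° tilt, still within tolerance. I'll set B down and release it, then grip carrier C with a 20° tool tilt to avoid this.

Emit:
step_arm --pt "0 0 0 0.002 0 0 -1" --pt "0 0 0 0.002 0 0 0.2" --pt "0 0 0 0.002 0 0 0.4" --pt "0 0 0 0.002 0 0 0.4" --pt "0 0 0 0.002 0 0 0.4" --pt "0 0 0 -0.03 0 0 0.4" --pt "0 0 0 -0.12 0 0 0.4" --pt "0 0 0 -0.2 0 0 0.4" --pt "0 0 0 -0.2 0 0 0.6"

```text
t: 19.3
tcp_pos: [0.6335, -0.017, 0.1126]
tool_rot: [0.626, 0.66, 0.279, -0.307]
ft_force: [-0.3, 1.2, 1.0]
grip_width: 0.0727
```

```bash
cat >> h.py <<'E'
A=np.radians(20)
def pickt(s,p,h):
    a=np.radians(p[4]); return np.array([p[0],p[1],h]),tool(np.array([-np.sin(A)*np.cos(a),-np.sin(A)*np.sin(a),-np.cos(A)]),np.array([-np.sin(a),np.cos(a),0]),s)
TS=lambda s: tool(-SZ*np.cos(A)-SX*np.sin(A),SY,s)
E
python3 - <<'E'
from h import *
from workcell import r
i=r.camera_info("wrist");im=r.read_camera("wrist");s=r.read_state();print(s["t"],s["tcp_pos"],s["grip_width"])
t=r.read_camera("top");ti=r.camera_info("top")
P=plates(ti,t)
for p in P: print(*[np.round(v,3) for v in p])
P=[p for p in P if p[0]<.56]
g,T=pickt(s,P[0],.14);print(g,nums(s,g,T))
cv2.imwrite("pics/w7.png",np.hstack([im[:,130:],cv2.resize(t[120:260,200:370],(390,321))[[*range(321)]+[320]*99]])[:, :800])
E
```

```text
19.35 [ 0.63283339 -0.01689416  0.11428053] 0.0742728761623068
0.363 -0.006 105.474 45.862 5.022 [266. 269.]
[ 0.3627973  -0.00562772  0.14      ] [-0.0241, -0.0, -0.1697, -0.3942, -0.3734, 0.0053]
```

View pics/w7.png

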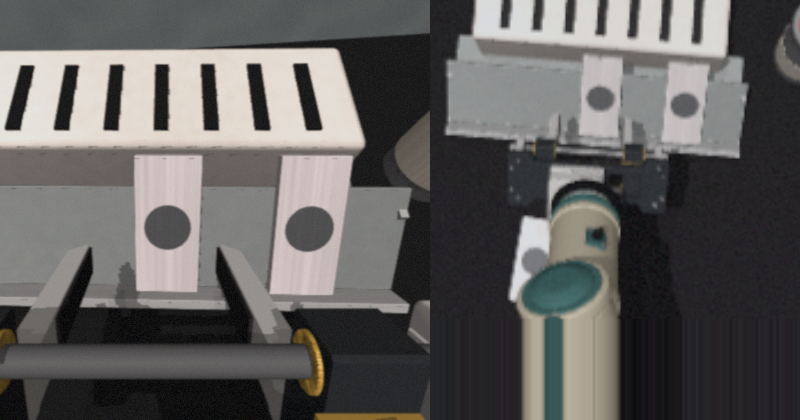

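Both carriers stand properly (spots at (167,228) and (309,229)). C is partly hidden in the top view but unmoved. The "plate" the detector found at (266,269) is a robot part, so I'm using C's earlier pose.

```bash
python3 - <<'E'
from h import *
from workcell import r
s=r.read_state();g,T=pickt(s,(.4700,.055,0,0,-9.1),.14);print(nums(s,g,T))
E
```

```text
[0.0166, -0.0074, -0.1694, -0.257, -0.2197, -0.1279]
```

Emit:
step_arm --pt "0.0166 -0.0074 -0.1694 -0.257 -0.2197 -0.1279 0.6" --pt "0.0166 -0.0074 -0.1694 -0.257 -0.2197 -0.1279 0.6" --pt "0.0166 -0.0074 -0.1694 -0.257 -0.2197 -0.1279 0.6" --pt "0.0166 -0.0074 -0.1694 -0.257 -0.2197 -0.1279 0.6" --pt "0.0166 -0.0074 -0.1694 -0.257 -0.2197 -0.1279 0.6" --pt "0.0166 -0.0074 -0.1694 -0.257 -0.2197 -0.1279 0.6" --pt "0.0166 -0.0074 -0.1694 -0.257 -0.2197 -0.1279 0.6" --pt "0.0166 -0.0074 -0.1694 -0.257 -0.2197 -0.1279 0.6" --pt "0.0166 -0.0074 -0.1694 -0.257 -0.2197 -0.1279 0.6" --pt "0.0166 -0.0074 -0.1694 -0.257 -0.2197 -0.1279 0.6"

```text
t: 20.65
tcp_pos: [0.4697, 0.0563, 0.1386]
tool_rot: [-0.356, -0.451, -0.547, 0.608]
ft_force: [-0.5, -0.5, 0.7]
grip_width: 0.075
```

```bash
python3 - <<'E'
from h import *
from workcell import r
s=r.read_state();i=r.camera_info("wrist");im=r.read_camera("wrist")
m=((im.min(2)>90)&(im.max(2).astype(int)-im.min(2)<40)).astype(np.uint8)
for c in cv2.findContours(cv2.morphologyEx(m,cv2.MORPH_CLOSE,np.ones((25,25))),0,1)[0]:
    if cv2.contourArea(c)>2500: print(c[:,0].mean(0).round(),[np.round(v,3) for v in cv2.minAreaRect(np.float32(onplane(i,c[:,0],.01)[:,:2]))])
print(s["t"],s["tcp_pos"],s["grip_width"],np.round(s["joint_pos"],2))
for h in(.03,.0045): g,T=pickt(s,(.47,.055,0,0,-9.1),h);print(nums(s,g,T))
cv2.imwrite("pics/w8.png",im)
E
```

```text
[279. 337.] [array([0.145, 0.111]), array([0.521, 0.447]), np.float64(81.615)]
[548. 276.] [array([ 0.235, -0.226]), array([0.264, 0.04 ]), np.float64(17.156)]
[ 22. 219.] [array([0.423, 0.331]), array([0.068, 0.176]), np.float64(53.735)]
[284. 148.] [array([0.47 , 0.056]), array([0.053, 0.113]), np.float64(81.087)]
20.65 [0.46967366 0.05627698 0.13863334] 0.07500889466399466 [-0.06  0.38  1.58  0.04  1.53  1.66]
[0.0002, -0.0009, 0.0004, 0.2036, 0.0758, 0.0036]
[0.0002, -0.0009, 0.0004, 0.2515, 0.0934, 0.0039]
```

Emit:
step_arm --pt "0 0 0 0.1 0.037 0.002 0.6" --pt "0 0 0 0.2 0.074 0.002 0.6" --pt "0 0 0 0.25 0.093 0.002 0.6" --pt "0 0 0 0.25 0.093 0.002 0.6" --pt "0 0 0 0.25 0.093 0.002 -1" --pt "0 0 0 0.25 0.093 0.002 -1" --pt "0 0 0 0.25 0.093 0.002 -1" --pt "0 0 0 0.25 0.093 0.002 -1" --pt "0 0 0 0.25 0.093 0.002 -1" --pt "0 0 0 0.25 0.093 0.002 -1"

```text
t: 21.95
tcp_pos: [0.4719, 0.0549, 0.0069]
tool_rot: [-0.357, -0.452, -0.546, 0.609]
ft_force: [1.8, 1.3, 6.5]
grip_width: 0.049
```

Emit:
step_arm --pt "0 0 0 -0.1 -0.037 0 -1" --pt "0 0 0 -0.2 -0.074 0 -1" --pt "0 0 0 -0.28 -0.104 0 -1" --pt "0 0 0 -0.28 -0.104 0 -1"

```text
t: 22.45
tcp_pos: [0.4726, 0.054, 0.1575]
tool_rot: [-0.359, -0.453, -0.544, 0.608]
ft_force: [0.0, -0.2, -3.5]
grip_width: 0.0491
```

```bash
python3 - <<'E'
from h import *
from workcell import r
s=r.read_state();print(*where(s),s["tcp_pos"])
print(nums(s,stand(.085,.105,.06),TS(s)))
E
```

```text
plate x,y,z mm [-42.4  62.9 214.9] tilt 59.6 f [-2.2 -0.2 -2.7] w 0.04914737079369149 t 22.45 [0.47256651 0.0539555  0.15754533]
[-0.0134, -0.0004, 0.1101, -0.0633, 0.3837, -0.1159]
```

Emit:
step_arm --pt "-0.0134 -0.0004 0.1101 -0.0633 0.3837 -0.1159 -1" --pt "-0.0134 -0.0004 0.1101 -0.0633 0.3837 -0.1159 -1" --pt "-0.0134 -0.0004 0.1101 -0.0633 0.3837 -0.1159 -1" --pt "-0.0134 -0.0004 0.1101 -0.0633 0.3837 -0.1159 -1" --pt "-0.0134 -0.0004 0.1101 -0.0633 0.3837 -0.1159 -1" --pt "-0.0134 -0.0004 0.1101 -0.0633 0.3837 -0.1159 -1" --pt "-0.0134 -0.0004 0.1101 -0.0633 0.3837 -0.1159 -1" --pt "-0.0134 -0.0004 0.1101 -0.0633 0.3837 -0.1159 -1" --pt "-0.0134 -0.0004 0.1101 -0.0633 0.3837 -0.1159 -1"

```text
t: 23.58
tcp_pos: [0.6687, 0.0806, 0.1192]
tool_rot: [0.561, 0.593, 0.385, -0.43]
ft_force: [-0.2, 0.7, -1.6]
grip_width: 0.049
```

```bash
python3 - <<'E'
from h import *
from workcell import r
s=r.read_state();print(*where(s),np.round(s["joint_pos"],2))
for x,z in((.064,.03),(.062,.016),(.060,.010)): print(nums(s,stand(x,.105,z),TS(s)))
i=r.camera_info("wrist");im=r.read_camera("wrist")
for a,b in((0,0),(.085,0)):
    q=proj(i,[stand(a,-.19,b),stand(a,.19,b)]).astype(int);cv2.line(im,q[0].tolist(),q[1].tolist(),(0,0,255),1)
cv2.imwrite("pics/w9.png",im)
E
```

```text
plate x,y,z mm [ 81.1 104.8  61.2] tilt 20.4 f [-1.2  0.6 -1.1] w 0.04895441453034589 t 23.575 [ 0.04  0.32  1.73 -0.06  0.75  1.72]
[-0.0001, -0.0, 0.0012, 0.0653, -0.0122, -0.0003]
[-0.0001, -0.0, 0.0012, 0.0929, -0.0061, -0.0003]
[-0.0001, -0.0, 0.0012, 0.1056, -0.0057, -0.0003]
```

View pics/w9.png

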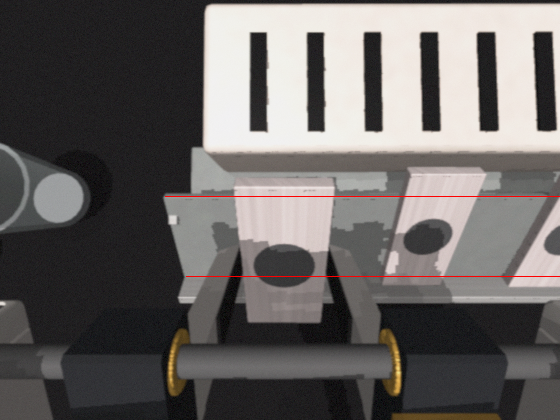

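Carrier C is held straight over the left part of the stand (spot at (284,265)) and the panel edge lines up at row 196. Lowering.

Emit:
step_arm --pt "0 0 0.0012 0.033 -0.0122 0 -1" --pt "0 0 0.0012 0.0653 -0.0122 0 -1" --pt "0 0 0.0012 0.08 -0.009 0 -1" --pt "0 0 0.0012 0.0929 -0.0061 0 -1" --pt "0 0 0.0012 0.0929 -0.0061 0 -1" --pt "0 0 0.0012 0.0929 -0.0061 0 -1"

```text
t: 24.38
tcp_pos: [0.6813, 0.0799, 0.0746]
tool_rot: [0.563, 0.595, 0.382, -0.428]
ft_force: [-0.6, -0.1, -2.3]
grip_width: 0.0486
```

```bash
python3 - <<'E'
from h import *
from workcell import r
s=r.read_state();print(*where(s))
for x,z in((.060,.010),(.058,.008),(.055,.006)): print(nums(s,stand(x,.105,z),TS(s)))
E
```

```text
plate x,y,z mm [ 62.  105.1  18.9] tilt 20.0 f [-1.9 -0.2 -1.4] w 0.04863035216873773 t 24.375
[-0.0, -0.0001, -0.0001, 0.013, 0.0004, 0.0002]
[-0.0, -0.0001, -0.0001, 0.0181, -0.002, 0.0002]
[-0.0, -0.0001, -0.0001, 0.0239, -0.0063, 0.0002]
```

Emit:
step_arm --pt "0 0 0 0.007 0 0 -1" --pt "0 0 0 0.013 0 0 -1" --pt "0 0 0 0.0175 -0.002 0 -1" --pt "0 0 0 0.0175 -0.002 0 -1"

```text
t: 24.88
tcp_pos: [0.6832, 0.0797, 0.0656]
tool_rot: [0.563, 0.595, 0.383, -0.428]
ft_force: [0.7, 0.8, -1.4]
grip_width: 0.0489
```

```bash
python3 - <<'E'
from h import *
from workcell import r
s=r.read_state();print(*where(s))
for x,z in((.057,.0065),(.055,.006)): print(nums(s,stand(x,.105,z),TS(s)))
E
```

```text
plate x,y,z mm [ 57.7 105.1  10.8] tilt 20.0 f [-0.4  0.8 -1.5] w 0.048937878834173575 t 24.875
[-0.0, -0.0001, -0.0, 0.0035, -0.0003, 0.0002]
[-0.0, -0.0001, -0.0, 0.0058, -0.0037, 0.0002]
```

Emit:
step_arm --pt "0 0 0 0.0019 0.0007 0 -1" --pt "0 0 0 0.0038 0.0006 0 -1" --pt "0 0 0 0.0045 -0.001 0 -1" --pt "0 0 0 0.0045 -0.001 0 -1"

```text
t: 25.38
tcp_pos: [0.6842, 0.0796, 0.0644]
tool_rot: [0.563, 0.595, 0.382, -0.427]
ft_force: [-0.5, -0.5, 2.8]
grip_width: 0.0486
```

```bash
python3 - <<'E'
from h import *
from workcell import r
s=r.read_state();print(*where(s))
E
```

```text
plate x,y,z mm [ 57.7 105.1   9.2] tilt 19.9 f [ 1.5 -0.5  2.4] w 0.048623028873097995 t 25.375
```

Light contact on both the ledge and the face. Releasing, then backing off well clear.

Emit:
step_arm --pt "0 0 0 0 0 0 0.2" --pt "0 0 0 0 0 0 0.4" --pt "0 0 0 0 0 0 0.4" --pt "0 0 0 0 0 0 0.4" --pt "0 0 0 -0.03 0 0 0.4" --pt "0 0 0 -0.12 0 0 0.4" --pt "0 0 0 -0.24 0 0 0.4" --pt "0 0 0 -0.36 0 0 0.6" --pt "0 0 0 -0.36 0 0 1"

```text
t: 26.5
tcp_pos: [0.624, 0.0849, 0.2405]
tool_rot: [0.565, 0.598, 0.379, -0.424]
ft_force: [0.5, -0.2, 0.3]
grip_width: 0.0816
```

```bash
python3 - <<'E'
from h import *
from workcell import r
i=r.camera_info("wrist");im=r.read_camera("wrist");s=r.read_state();print(s["t"],s["tcp_pos"],np.round(s["joint_pos"],2))
t=r.read_camera("top");cv2.imwrite("pics/top3.png",t)
cv2.imwrite("pics/w10.png",np.hstack([im[:,100:],cv2.resize(t[110:270,200:340],(340,389))[[*range(389)]+[388]*31]])[:, :800])
# on the way to the toggle: via point
p,u=lev(-.4,.21,PV+[0,.003,0]);g=p.copy();print(g,nums(s,g,tool(-u,BY,s)))
E
```

```text
26.55 [0.62265103 0.08471308 0.23672062] [ 0.05  0.15  1.65 -0.05  0.98  1.72]
[ 0.43622742 -0.33946839  0.22592265] [0.0219, -0.0089, 0.007, -0.0871, -0.2934, 0.8749]
```

View pics/w10.png

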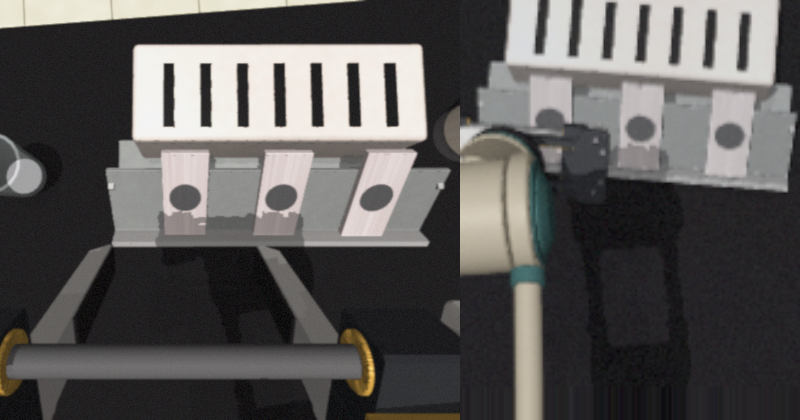

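All three lean on the ledge (spots at (185,198), (281,197) and (376,197)). The fit from the earlier grip puts the pivot at (.5087,-.356) with a box yaw of -14°. Heading to the toggle.

```bash
sed -i 's/^YB=.*/YB=np.radians(-14); PV=np.array([.5087,-.356,.05])/' h.py; python3 - <<'E'
from h import *
from workcell import r
s=r.read_state();p,u=lev(-.4,.21);print(p,nums(s,p,tool(-u,BY,s)))
E
```

```text
[ 0.43653047 -0.33800611  0.22592265] [0.0245, -0.0098, 0.0078, -0.0897, -0.2896, 0.8715]
```

Emit:
step_arm --pt "0.0245 -0.0098 0.0078 -0.0897 -0.2896 0.8715 1" --pt "0.0245 -0.0098 0.0078 -0.0897 -0.2896 0.8715 1" --pt "0.0245 -0.0098 0.0078 -0.0897 -0.2896 0.8715 1" --pt "0.0245 -0.0098 0.0078 -0.0897 -0.2896 0.8715 1" --pt "0.0245 -0.0098 0.0078 -0.0897 -0.2896 0.8715 1" --pt "0.0245 -0.0098 0.0078 -0.0897 -0.2896 0.8715 1" --pt "0.0245 -0.0098 0.0078 -0.0897 -0.2896 0.8715 1" --pt "0.0245 -0.0098 0.0078 -0.0897 -0.2896 0.8715 1" --pt "0.0245 -0.0098 0.0078 -0.0897 -0.2896 0.8715 1" --pt "0.0245 -0.0098 0.0078 -0.0897 -0.2896 0.8715 1"

```text
t: 27.85
tcp_pos: [0.4366, -0.3367, 0.2235]
tool_rot: [0.536, 0.632, 0.318, -0.46]
ft_force: [-0.0, 1.1, 0.3]
grip_width: 0.0941
```

```bash
python3 - <<'E'
from h import *
from workcell import r
s=r.read_state();p,u=lev(-.4,.09);print(s["t"],np.round(s["joint_pos"],2),nums(s,p,tool(-u,BY,s)))
t=r.read_camera("top");cv2.imwrite("pics/top4.png",t);ti=r.camera_info("top")
a=cv2.resize(t[130:200,200:345],(580,280),interpolation=2)
for y in(-.11,-.003,.105):
    c=np.array([stand(a_,y+b,.01) for a_,b in((0,-.025),(0,.025),(.11,.025),(.11,-.025))]);print(y,proj(ti,c).round(0).tolist())
    q=((proj(ti,c)-[200,130])*4).astype(np.int32);cv2.polylines(a,[q],True,(0,0,255),1)
cv2.imwrite("pics/t4.png",a)
i=r.camera_info("wrist");im=r.read_camera("wrist");q=proj(i,PV+u*.126)[0];print(q)
b=im[130:290,180:380].copy();cv2.drawMarker(b,(int(q[0]-180),int(q[1]-130)),(0,0,255),0,10,1)
b=cv2.resize(b,(400,320));o=np.zeros((600,580,3),np.uint8);o[:280]=a;o[280:,:400]=b;cv2.imwrite("pics/c4.png",o)
E
```

```text
27.85 [-0.97  0.04  1.83  0.31  0.99  0.71] [-0.0001, -0.0003, 0.0007, 0.2358, 0.0034, 0.0029]
-0.11 [[317.0, 183.0], [300.0, 181.0], [303.0, 148.0], [321.0, 149.0]]
-0.003 [[281.0, 180.0], [264.0, 178.0], [266.0, 145.0], [283.0, 146.0]]
0.105 [[244.0, 177.0], [228.0, 176.0], [228.0, 142.0], [245.0, 143.0]]
[285.78344599 222.09163654]
```

View pics/c4.png

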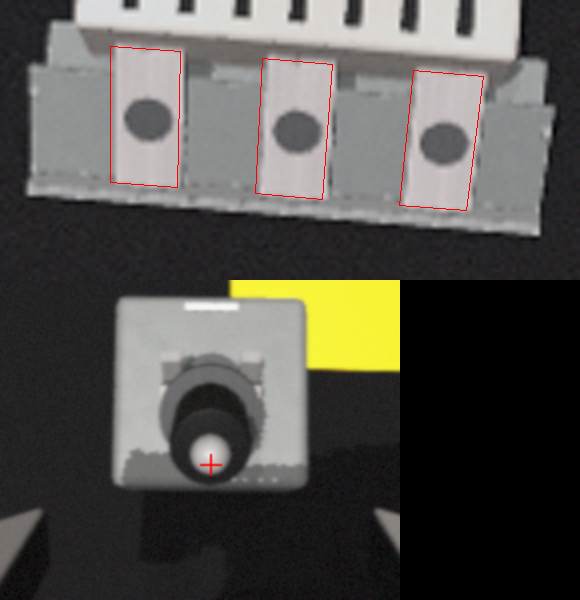

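The carriers match the predicted outlines. The lever is OFF with its tip centred to about 1 mm, and the collar is down. Gripping it.

Emit:
step_arm --pt "0 0 0 0.08 0.001 0.001 1" --pt "0 0 0 0.16 0.001 0.001 1" --pt "0 0 0 0.22 0.001 0.001 1" --pt "0 0 0 0.238 0.001 0.001 1" --pt "0 0 0 0.238 0.001 0.001 -1" --pt "0 0 0 0.238 0.001 0.001 -1" --pt "0 0 0 0.238 0.001 0.001 -1" --pt "0 0 0 0.238 0.001 0.001 -1" --pt "0 0 0 0.238 0.001 0.001 -1" --pt "0 0 0 0.238 0.001 0.001 -1" --newtons 40

```text
t: 29.2
tcp_pos: [0.4818, -0.35, 0.1156]
tool_rot: [0.537, 0.632, 0.316, -0.46]
ft_force: [0.4, 0.0, -0.1]
grip_width: 0.0371
```

Emit:
step_arm --pt "0 0 0 0 0 0 -1" --pt "0 0 0 0 0 0 -1" --pt "0 0 0 0 0 0 -1" --pt "0 0 0 -0.016 0 0 -1" --pt "0 0 0 -0.032 0 0 -1" --pt "0 0 0 -0.032 0 0 -1" --pt "0 0 0 -0.032 0 0 -1"

```text
t: 30.08
tcp_pos: [0.4762, -0.3473, 0.1294]
tool_rot: [0.536, 0.633, 0.317, -0.46]
ft_force: [5.1, 4.2, -2.6]
grip_width: 0.0332
```

```bash
python3 - <<'E'
from h import *
from workcell import r
s=r.read_state();p,u=lev(-.4,.106);print(s["t"],s["tcp_pos"]-p,s["ft_force"],s["grip_width"])
s=dict(s);T=tool(-u,BY,s);s["tcp_pos"]=p;s["tool_rot"]=T.as_quat(scalar_first=True)
for th in (-.2,0,.2,.4):
    p,u=lev(th,.106);print(th,nums(s,p,tool(-u,BY,s)))
E
```

```text
30.075 [ 0.0004106   0.00055209 -0.00075992] [ 5.1135098   4.21577816 -2.58580675] 0.033247068976718745
-0.2 [0.0, -0.0, -0.0318, 0.0035, 0.0346, 0.0]
0 [0.0, 0.0, -0.0637, 0.0137, 0.0678, 0.0]
0.2 [-0.0, 0.0, -0.0955, 0.0304, 0.0982, 0.0]
0.4 [-0.0, 0.0, -0.1273, 0.0528, 0.1248, 0.0]
```

Emit:
step_arm --pt "0 0 -0.0159 0.0009 0.0174 0 -1" --pt "0 0 -0.0318 0.0035 0.0346 0 -1" --pt "0 0 -0.0477 0.0078 0.0514 0 -1" --pt "0 0 -0.0637 0.0137 0.0678 0 -1" --pt "0 0 -0.0796 0.0213 0.0834 0 -1" --pt "0 0 -0.0955 0.0304 0.0982 0 -1" --pt "0 0 -0.1114 0.0409 0.1121 0 -1" --pt "0 0 -0.1273 0.0528 0.1248 0 -1" --pt "0 0 -0.1273 0.0528 0.1275 0 -1" --pt "0 0 -0.1273 0.0528 0.1275 0 -1"

```text
t: 31.32
tcp_pos: [0.5409, -0.3637, 0.1281]
tool_rot: [-0.312, -0.458, -0.54, 0.634]
ft_force: [-3.1, 4.6, -3.2]
grip_width: 0.0337
```

```bash
python3 - <<'E'
from h import *
from workcell import r
s=r.read_state();p,u=lev(.4,.106);print(s["t"],s["tcp_pos"]-p,s["ft_force"],s["grip_width"])
E
```

```text
31.325 [-0.00065971  0.00045455 -0.0020705 ] [-3.07716802  4.56400283 -3.19504717] 0.03369574653949457
```

Emit:
step_arm --pt "0 0 0 -0.002 0.004 0 -1" --pt "0 0 0 -0.002 0.004 0 -1"

```text
t: 31.58
tcp_pos: [0.5416, -0.3639, 0.1293]
tool_rot: [-0.312, -0.457, -0.54, 0.634]
ft_force: [-6.6, 4.4, -2.5]
grip_width: 0.0333
```

Emit:
step_arm --pt "0 0 0 0 0 0 0.2" --pt "0 0 0 0 0 0 0.5" --pt "0 0 0 0 0 0 1" --pt "0 0 0 0 0 0 1" --pt "0 0 0 0 0 0 1" --pt "0 0 0 0 0 0 1" --pt "0 0 0 -0.1 0 0 1" --pt "0 0 0 -0.2 0 0 1" --pt "0 0 0 -0.3 0 0 1" --pt "0 0 0 -0.3 0 0 1"

```text
t: 32.83
tcp_pos: [0.6041, -0.3807, 0.2724]
tool_rot: [-0.319, -0.46, -0.535, 0.633]
ft_force: [-0.3, 0.4, -0.7]
grip_width: 0.0942
```

```bash
python3 - <<'E'
from h import *
from workcell import r
s=r.read_state();print(s["t"],s["tcp_pos"],s["ft_force"],s["grip_width"])
i=r.camera_info("wrist");im=r.read_camera("wrist");_,u=lev(.4,.1);q=proj(i,PV+u*.126)[0];print(q)
cv2.drawMarker(im,(int(q[0]),int(q[1])),(0,0,255),0,10,1)
t=r.read_camera("scene")
o=np.zeros((420,800,3),np.uint8);o[:,:400]=cv2.resize(im[130:290,200:352],(400,420));o[:,400:]=cv2.resize(t[140:345,120:345],(400,420));cv2.imwrite("pics/c5.png",o)
E
```

```text
32.825 [ 0.60409996 -0.38067615  0.2724124 ] [-0.30499295  0.41472948 -0.74093354] 0.09418298130317271
[282.1297153  210.18105937]
```

View pics/c5.png

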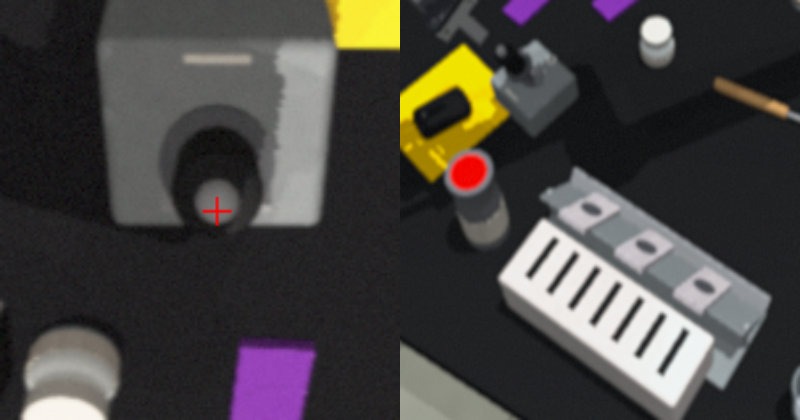

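The wrist view shows the lever tip on the ON prediction (217,210 in the crop) with the ball clear of the collar. The scene view shows all three carriers still on the stand. The robot is clear, so I'm handing in.

```bash
python3 -c "
from workcell import r
r.job_done();print(r.read_state()['t'])"
```

```text
the job is handed in; nothing more can be done
the job is handed in; nothing more can be done
```

I switched the blower off at its toggle, leaned the three carriers that were on the table on the stand, and switched the blower on again. I handed the job in at about 33 s of robot time.

**Final checks**
- **Toggle:** the wrist view shows the lever tip on the predicted ON position, with the ball clear of the collar, so I judged the collar down by eye.
- **Carriers:** before the second switching, all three matched their predicted outlines on the ledge in the top view. The scene picture just before hand-in still shows them in place.
- **Gripper:** it was open and about 150 mm clear of the toggle, with wrist force under 1 N.
- **Bystanders:** the gripper never came near the mouse, canisters, beaker or jar. I did not measure their positions again at the end.

**What did not go as planned**
- **Middle carrier:** joint 5 reached its lower limit (0.11 rad) while placing it. It ended about 3 mm from its planned spot and about 1° tilted in the grip, both within tolerance. I gripped the last carrier with a 20° tool tilt to avoid this.
- **Box and stand positions:** my first estimates were 2–3 mm off, and the box angle about 1° off. I corrected them from the contact readings.
- **False detection:** once the carrier detector picked up a robot part. I ignored it and used the carrier's earlier position, which a closer look confirmed.

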